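# Refit the timer knob of the bag sealer and hold it in

### The job

On the plywood board stands the bag sealer's timer box: slide its transport lock all the way back to its end stop, so that the guard arm uncovers the D-shaft. Then pick up the loose knob, turn it so that the flat in its hole matches the flat of the shaft, push it fully home and press knob and shaft right in against the spring. Finish with the gripper still holding the knob pressed in; leave the calculator, marker pen and tape roll where they lie.

Things in the scene. Friction and masses are not known exactly. Their poses are not given: they have to be found in the camera images.
- timer_box: Grey box, 130 mm deep (x) by 180 mm wide (y) by 40 mm high, fixed on a 10 mm plywood board whose top is at z = 0.070. Origin at the centre of its underside; x points back, away from the operator, y to the left. On its deck: the shaft (at x -15, y -40 mm) and the transport lock (at y +45 mm).
- lock_grip (a point): Top centre of the transport lock's grip, a black upright plate 30 mm long (box x), 12 mm thick (box y), its top 54 mm above the deck. At 28 to 32 mm above the deck an aluminium guard arm, 14 mm wide, 100 mm long, leaves it toward box -y; until the lock is slid back it lies 2 mm over the shaft and bars it. Axes as the box's.
- lock_slide (a joint): Travel of the transport lock along box +x (back, away from the operator), m: 0 is fully forward (guard over the shaft), 0.050 is the end stop at the back. Rubs with about 2 N and stays where it is left.
- shaft_seat (a point): Centre of the round shoulder (30 mm across) at the foot of the steel D-shaft, 12 mm above the deck at rest: the knob's underside lies on it when fully home. Above it the shaft is 18 mm across and 14 mm tall; its flat is 5 mm from the axis, on this point's -x side; z up. Turns with the dial, sinks with the shaft.
- dial (a joint): Turn of the dial and shaft about the vertical, rad, anticlockwise from above; at 0 the flat faces box -x (the operator). A black disc 60 mm across, 3 mm high, with an aluminium tongue that sticks out 12 mm on the side of the shaft's flat. Very stiff (0.6 N m): it stays as it is found, within 0.45 either way, and the knob is turned to suit it.
- shaft (a joint): How far the shaft is pushed down into the box against its spring, m: 0 at rest, 0.007 at its stop. It takes 3 N to start and 13.5 N to reach the stop; it springs back when let go.
- knob_mid (a point): Centre, half-way up (24 mm above the underside), of the loose black knob (70 g, 48 mm tall, standing upright on the board). x along its bar grip, z up. Its axes agree with shaft_seat's when it fits; fully home, this point is 24 mm above shaft_seat.
- knob: The same knob; origin at the centre of its underside. Round body 42 mm across, 20 mm high; on it a bar grip 40 mm long (x), 14 mm thick (y), from 20 to 48 mm above the underside. Hole in the underside: D-shaped, 16 mm deep, 1.2 mm larger all round than the shaft, mouth flared; its flat is on the -x side, where a pointed nose sticks out to 31 mm from the axis.
- calculator_mid (a point): Middle of a desk calculator, 100 x 68 x 19 mm, lying near the right front corner of the board. Bystander, loose.
- marker_pen_mid (a point): Middle of a marker pen, 130 mm long, 18 mm thick, lying at the front edge of the board. Bystander, loose.
- tape_roll_mid (a point): Middle of a roll of brown tape, 74 mm across, 25 mm high, lying flat near the right rear corner of the board. Bystander, loose.
Not all that is in view belongs to the job. What is shaped like the knob but turquoise is not meant.

How it is judged:
On the way, in this order (a step that is already met when the one before it is completed fails the run):
1. the transport lock is slid back to its end stop (value of joint lock_slide above 0.047 m), for 0.2 s.
2. the knob is fully home on the D-shaft (z of knob_mid in the frame of shaft_seat below 0.026 m and horizontal distance between knob_mid and shaft_seat below 0.003 m and angle between the x axis of knob_mid and the x axis of shaft_seat, either way round below 0.22 rad and angle between knob_mid's own z axis and vertical below 0.12 rad), for 0.2 s.
At the end, for the whole second after the job is handed in: The transport lock is within 3 mm of its end stop; the knob is fully home on the shaft (underside within 2 mm of the shoulder, axis within 3 mm, flats matched within 0.22 rad, upright within 0.12 rad); the gripper holds it with the shaft pressed in by more than 4.5 of its 7 mm (all of step 2 and value of joint lock_slide above 0.047 m and value of joint shaft above 0.0045 m and contact force between the fingers and knob above 2 N); the arm keeps its last pose, push and grip.
It fails at once if a bystander (calculator, marker pen, tape roll) is moved by more than 30 mm (distance of any of calculator_mid, marker_pen_mid, tape_roll_mid from where it was at the start of the episode above 0.03 m).
It also fails if it takes over 61 s, if anything falls off the work surface, if the arm or the gripper's body presses on something with over 40 N, if the wrist force passes 120 N, or if a joint passes its speed limit or range.

### The arm

A 6-joint arm with a two-finger parallel gripper is mounted at the origin on a cart in front of the work surface, level with it; the furniture and walls round the work are solid. World frame = base frame: x ahead of the robot, y to its left, z up, the work surface at z = 0. Lengths are in m, angles in rad, forces in N, time in s.
With the tool pointing down it reaches from about 0.275 to 1 m from the base axis. Payload 8.4 kg.
Tool frame: the origin (TCP) lies on the centre line of the jaws, within the pads' length; the fingertips stand 17 mm ahead of it and the grasp point (between the pads) lies 2 mm behind it (bot.tcp_to_tips is the z of the fingertips in the tool frame, in m); z points along the fingers, y is the line along which they close (so a half turn about z gives the same grasp; the last joint's range is limited). The gripper opens to 85 mm and grips with 20 to 120 N. Pads are 22 mm wide; open, the fingers measure 114 mm over their backs; the gripper's body (76 mm by 85 mm) begins 54 mm behind the grasp point. The pads swing forward as they close: fully open they stand 13 mm farther back than shut.
Start: joints at [1.326, 0.353, 1.633, -0, 1.155, -0.002], TCP at [0.15, 0.607, 0.248] pointing down, gripper open.
Joint ranges: [-2.63, 2.63], [-0.92, 2.1], [0.06, 2.66], [-1.3, 4.44], [0, 2.69], [-3.02, 3.02]. Speed limits (rad/s): [2.22, 2.22, 2.79, 3.14, 3.14, 3.14].

### API

Orientations are given as a unit quaternion [x, y, z, w].
In Python, from workcell import bot, hand, kinematics, get_obs, vision, hand_in gives the robot as it stands. The module is installed in compiled form; this text tells all that it offers. Calls block until the motion is done:
- bot.reach(position, orientation): joint-space move of the TCP to a pose.
- bot.servo_line(position, ori=None, velocity=0.15): straight line of the TCP; ori=None keeps the orientation; velocity is the mean speed in m/s.
- bot.goto_joints(angles): joint-space move.
- hand.move_gripper(opening, strength=None): finger opening in m; strength is the grip in N (None keeps the last); returns when the fingers have stopped.
- bot.dwell(seconds).
- kinematics.solve_ik(position, orientation): joint angles nearest the present ones, or None.
- get_obs(): the state.
- vision.read_camera(name): name is "scene" or "top" or "wrist"; returns a dict with "frame" (420x560x3 uint8, red, green, blue), "intrinsics" (3x3 intrinsics, pixels), "view" (4x4, takes a point from world to camera coordinates). Camera axes: x right, y down, z forward; pixel columns grow to the right and rows downward; lengths in m; the calibration is good to about 2 mm. A picture is of the moment at which its call begins. There is no depth.
A pose or a line that the arm cannot do raises bot.IKError and nothing moves.
- hand_in(): hands the job in; it is judged then, once.
The state is a dict: "time_s": time; "joint_pos": joint angles; "joint_vel": joint speeds; "joint_efforts": joint torques, N m; "position": TCP position; "orientation": TCP orientation; "wrist_force": force on the tool from outside, world axes, zero at the start; "ft_torque": the same for the moment, N m; "gripper_width": finger opening in m; "grip_force": force on a finger pad.
Only numpy, scipy, OpenCV 4.12 (cv2) and the standard library are available. Lean on these libraries where they do the work, as an engineer would, in place of code of your own. Each camera call takes 0.05 s, during which the arm holds its last target. There are 200 camera calls.

## Working session

There is one attempt and no reset: what is moved stays moved. The work goes in short steps, each a Python script; the robot and the scene stay as the last script left them, time stands still between calls to the robot, and variables do not carry over. Pictures are saved under pics/ and viewed, at most 10 in all, crops included, and the job is handed in when it is done.

```bash
mkdir -p pics; cat > h.py <<'E'
import numpy as np, cv2
from workcell import bot, hand, kinematics, get_obs, vision, hand_in
def snap(n,f):
    d=vision.read_camera(n); im=cv2.cvtColor(d["frame"],cv2.COLOR_RGB2BGR); cv2.imwrite("pics/"+f+".png",im)
    np.savez("pics/"+f+".npz",K=d["intrinsics"],V=d["view"]); return im,np.array(d["intrinsics"]),np.array(d["view"])
def ray(K,V,u,v,z):
    R=V[:3,:3];t=V[:3,3];c=-R.T@t; d=R.T@np.linalg.inv(K)@np.array([u,v,1.]); return c+d*(z-c[2])/d[2]
def proj(K,V,p):
    q=K@(V[:3,:3]@np.array(p)+V[:3,3]); return q[:2]/q[2]
def ld(f):
    d=np.load("pics/"+f+".npz"); return cv2.imread("pics/"+f+".png"),d["K"],d["V"]
def down(a): # tool down, tool y axis at angle a+90deg in world (x at a)
    from scipy.spatial.transform import Rotation as R
    return (R.from_euler('z',a)*R.from_euler('x',np.pi)).as_quat()
E
python3 - <<'E'
from h import *
for n in ("top","scene"): 
    im,K,V=snap(n,n+"0"); print(n,(-V[:3,:3].T@V[:3,3]).round(3))
a=cv2.imread("pics/top0.png")
o=get_obs(); print(o["position"],o["orientation"],o["time_s"])
E
```

```text
top [ 0.361 -0.17   1.029]
scene [-0.247 -0.688  0.902]
[0.15017226 0.60628491 0.24761992] [ 1.21105851e-01  9.92639392e-01 -6.35747955e-04 -7.35979179e-05] 0.1
```

View pics/top0.png

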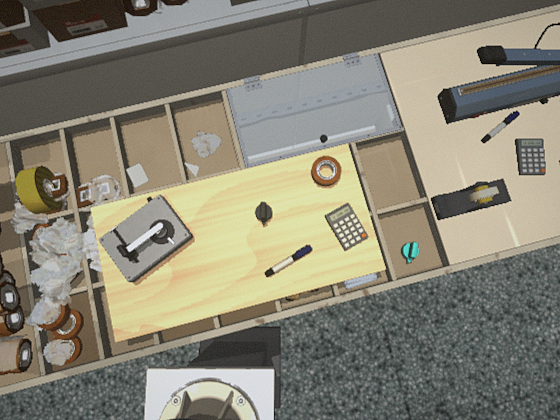

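View pics/scene0.png

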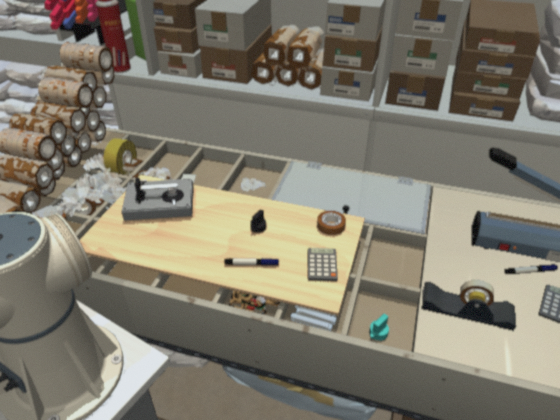

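The top view shows the timer box at about (146,237), its lock grip near (127,250), the arm running to the dial at about (160,232), and the knob at (263,212). I'll enlarge that area.

```bash
python3 - <<'E'
from h import *
im,K,V=ld("top0")
a=cv2.resize(im[185:290,90:200],None,fx=5,fy=5,interpolation=cv2.INTER_CUBIC)
b=cv2.resize(im[195:235,240:290],None,fx=5,fy=5,interpolation=cv2.INTER_CUBIC)
c=np.zeros((525,800,3),np.uint8); c[:,:550]=a; c[:200,550:]=b; cv2.imwrite("pics/crop1.png",c)
# box deck: grey low-saturation contour
hsv=cv2.cvtColor(im,cv2.COLOR_BGR2HSV)
m=((hsv[...,1]<60)&(hsv[...,2]<170)).astype(np.uint8)*255
r=np.zeros_like(m); r[190:290,96:200]=m[190:290,96:200]
r=cv2.morphologyEx(r,cv2.MORPH_OPEN,np.ones((3,3)))
cs=max(cv2.findContours(r,0,2)[0],key=cv2.contourArea); print(cv2.minAreaRect(cs),cv2.contourArea(cs))
for p in cv2.boxPoints(cv2.minAreaRect(cs)): print(p,ray(K,V,*p,.11).round(4))
k=np.zeros_like(m); k[195:235,245:285]=(hsv[195:235,245:285,2]<90)*255
cs=max(cv2.findContours(k,0,2)[0],key=cv2.contourArea); M=cv2.moments(cs); u,v=M['m10']/M['m00'],M['m01']/M['m00']; print(u,v,ray(K,V,u,v,.09))
E
```

```text
((145.01998901367188, 238.36000061035156), (54.999996185302734, 78.79998779296875), 53.13010025024414) 3636.5
[ 97. 240.] [0.4586 0.2574 0.11  ]
[160.03998 192.72   ] [0.5735 0.1161 0.11  ]
[193.03998 236.72   ] [0.4675 0.0325 0.11  ]
[130. 284.] [0.357  0.1732 0.11  ]
263.2289644012945 212.3487055016181 [ 0.53057028 -0.13165697  0.09      ]
```

View pics/crop1.png

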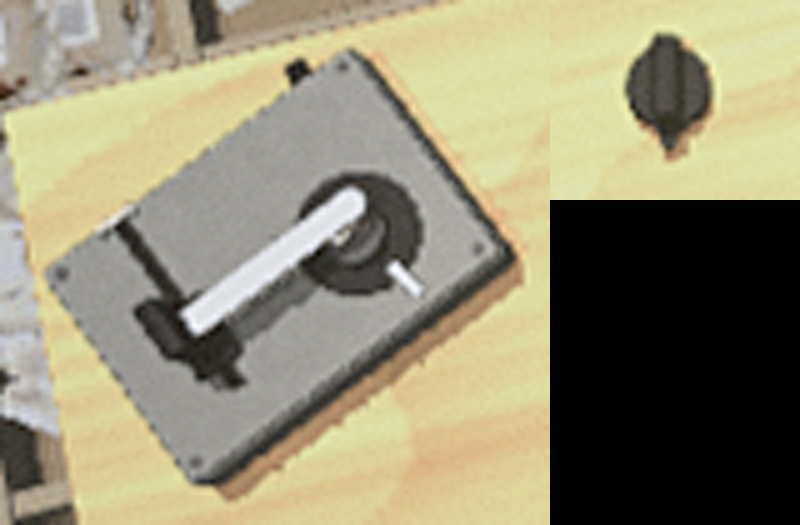

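```bash
python3 - <<'E'
from h import *
im,K,V=ld("top0")
P=[ray(K,V,a/5+90,b/5+185,.11)[:2] for a,b in((350,50),(50,270),(205,472),(505,258))]
P=np.array(P); print(P.round(4),[np.linalg.norm(P[i]-P[i-1]).round(3) for i in range(4)])
c=P.mean(0); yv=(P[1]-P[0])+(P[2]-P[3]); xv=(P[0]-P[3])+(P[1]-P[2])
ya=np.arctan2(-yv[0],yv[1]); xa=np.arctan2(xv[1],xv[0]); print(c,ya,xa)
w=(ya*1.5+xa)/2.5 
R=np.array([[np.cos(w),-np.sin(w)],[np.sin(w),np.cos(w)]])
sh=c+R@[-.015,-.04]; print(w,"shaft",sh)
print("grip px",ray(K,V,*(np.array([195,330])/5+[90,185]),.15), ray(K,V,*(np.array([160,325])/5+[90,185]),.164))
for a in (w,w+np.pi): print(a,kinematics.solve_ik([*c,.36],down(a)))
q=kinematics.solve_ik([c[0],c[1],.36],down(w+np.pi))
E
```

```text
[[0.5679 0.1159]
 [0.461  0.2506]
 [0.3675 0.1716]
 [0.4678 0.0373]] [np.float64(0.127), np.float64(0.172), np.float64(0.122), np.float64(0.168)]
[0.46604364 0.14385255] 0.6562082633978109 0.683071644957379
0.6669536160216382 shaft [0.47900181 0.10314523]
grip px [0.43002038 0.1654606  0.15      ] [0.43106124 0.17563624 0.164     ]
0.6669536160216382 [ 2.96314173e-01  3.89656386e-02  1.77537015e+00 -4.44089210e-16
  1.32725687e+00  1.20015688e+00]
3.808546269611431 [ 0.29631417  0.03896564  1.77537015  0.          1.32725687 -1.94143577]
```

```bash
python3 - <<'E'
from h import *
bot.reach([.44,.13,.36],down(.667))
im,K,V=snap("wrist","w1"); print((-V[:3,:3].T@V[:3,3]).round(3),get_obs()["time_s"],get_obs()["position"])
for n,p in dict(shaft=[.479,.103,.136],grip=[.431,.1756,.164]).items(): print(n,proj(K,V,p))
E
```

```text
[0.499 0.175 0.485] 2.2 [0.43995295 0.13061698 0.3598124 ]
shaft [320.61098115 163.18400952]
grip [234.10320958 160.60566355]
```

View pics/w1.png

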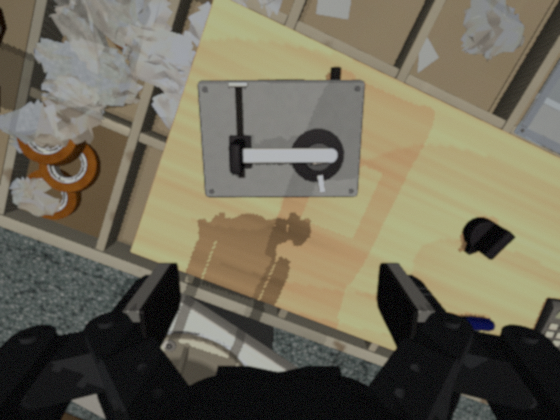

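The wrist view shows the deck upright, from about (199,80) to (364,197), with the grip at (237,157), the dial at (317,153) and its tongue at (321,184). The knob is at (483,237). Next I'll fit the deck, grip, tongue and knob from this picture.

```bash
python3 - <<'E'
from h import *
im,K,V=ld("w1")
hsv=cv2.cvtColor(im,cv2.COLOR_BGR2HSV)
m=((hsv[...,1]<40)&(hsv[...,2]>80)&(hsv[...,2]<160)).astype(np.uint8)*255
r=np.zeros_like(m); r[72:204,196:372]=m[72:204,196:372]
r=cv2.morphologyEx(r,cv2.MORPH_OPEN,np.ones((3,3)))
cs=cv2.convexHull(max(cv2.findContours(r,0,2)[0],key=cv2.contourArea))[:,0,:].astype(float)
W=np.array([ray(K,V,*p,.11)[:2] for p in cs],np.float32)
rc=cv2.minAreaRect(W*1000); print(rc)
bp=cv2.boxPoints(rc); print(bp)
# dark grip region
d=np.zeros_like(m); d[130:185,222:262]=(hsv[130:185,222:262,2]<32)*255
k=max(cv2.findContours(d,0,2)[0],key=cv2.contourArea); print("grip",cv2.boundingRect(k)); x,y,w,h=cv2.boundingRect(k); print(ray(K,V,x+w/2,y+h/2,.164))
# dial, tongue
w2=np.zeros_like(m); w2[174:194,312:332]=(hsv[174:194,312:332,2]>190)*255
M=cv2.moments(w2,True); u,v=M['m10']/M['m00'],M['m01']/M['m00']; print("tongue",u,v,ray(K,V,u,v,.1125))
dd=np.zeros_like(m); dd[122:190,288:350]=(hsv[122:190,288:350,2]<60)*255
k=max(cv2.findContours(dd,0,2)[0],key=cv2.contourArea)
k=np.array([ray(K,V,*p,.113)[:2] for p in cv2.convexHull(k)[:,0,:]],np.float32)*1000; print("dial",cv2.minEnclosingCircle(k))
cv2.imwrite("pics/w1c.png",cv2.resize(np.hstack([im[70:210,190:380]]),None,fx=4,fy=4,interpolation=cv2.INTER_CUBIC))
E
```

```text
((469.177734375, 148.21279907226562), (126.13761138916016, 174.73687744140625), 38.55357360839844)
[[365.40427  177.22978 ]
 [474.30832   40.58104 ]
 [572.9512   119.195816]
 [464.04715  255.84456 ]]
grip (230, 138, 16, 38)
[0.43611654 0.17472052 0.164     ]Traceback (most recent call last):
  File "<stdin>", line 16, in <module>
ZeroDivisionError: float division by zero
```

```bash
python3 - <<'E'
from h import *
w=.673; u=np.array([np.cos(w),np.sin(w),0])
hand.move_gripper(.05,20)
g=np.array([.4295,.174,.166])
print(bot.tcp_to_tips)
bot.reach(g+[0,0,.06],down(w)); bot.servo_line(g,velocity=.1)
hand.move_gripper(0,20)
o=get_obs(); print(o["gripper_width"],o["grip_force"],o["wrist_force"],o["time_s"])
bot.servo_line(g+u*.053,velocity=.05)
bot.dwell(.3)
o=get_obs(); print(o["gripper_width"],o["grip_force"],o["wrist_force"],o["position"],o["time_s"])
E
```

```text
0.017
0.011739825405604632 25.001546144485474 [-6.98824481  7.73835857  7.2590666 ] 4.4417
0.011449685921559422 28.28644037246704 [-26.37565501 -13.66627811  31.63474709] [0.46515544 0.20420227 0.16639852] 5.95
```

```bash
python3 - <<'E'
from h import *
hand.move_gripper(.05,20); p=get_obs()["position"]; bot.servo_line([p[0],p[1],.26],velocity=.2)
bot.reach([.43,.08,.33],down(.673))
im,K,V=snap("wrist","w2"); print(get_obs()["wrist_force"],get_obs()["time_s"])
s=proj(K,V,[.4824,.1076,.136]); print(s,proj(K,V,[.469,.148,.11]))
x,y=s.astype(int); x0=max(x-120,0);y0=max(y-75,0)
print(x0,y0); cv2.imwrite("pics/w2c.png",cv2.resize(im[y0:y0+140,x0:x0+190],None,fx=4,fy=4,interpolation=cv2.INTER_CUBIC))
E
```

```text
[-0.56778119  0.23696634 -1.07206883] 7.725
[288.82713264 120.61055502] [247.46704541 103.8728345 ]
168 45
```

View pics/w2c.png

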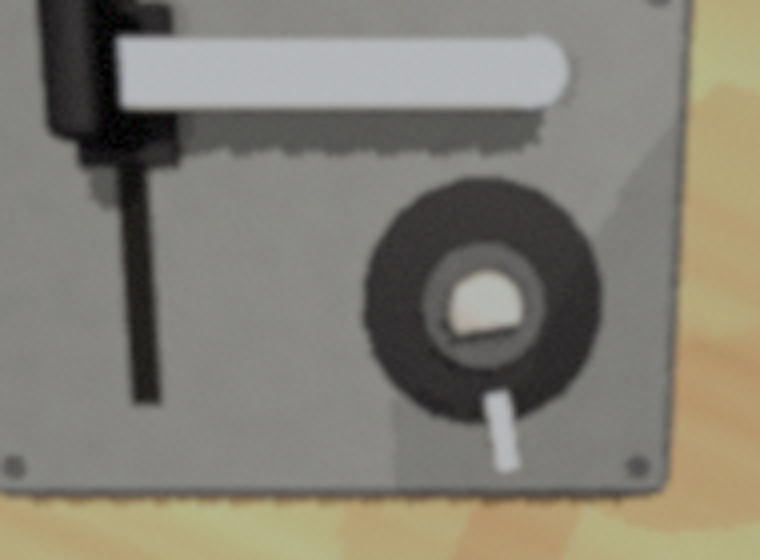

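The lock is at the back, with the arm centre line at crop (450,73). The shaft is uncovered, the disc centre is at (483,300), and the tongue runs from (497,395) to (508,468). Next I'll measure these and then view the knob from close by.

```bash
python3 - <<'E'
from h import *
im,K,V=ld("w2"); g=cv2.cvtColor(im,cv2.COLOR_BGR2GRAY)
P=lambda a,b,z: ray(K,V,(a-1.5)/4+168,(b-1.5)/4+45,z)
w=.673; u=np.array([np.cos(w),np.sin(w),0]); n=np.array([-np.sin(w),np.cos(w),0])
# disc by mask
m=np.zeros_like(g); x0,y0,x1,y1=168+355//4,45+170//4,168+610//4,45+430//4
m[y0:y1,x0:x1]=(g[y0:y1,x0:x1]<75)*255
k=max(cv2.findContours(m,0,2)[0],key=cv2.contourArea); h=cv2.convexHull(k)[:,0,:]
H=np.array([ray(K,V,*p,.113)[:2] for p in h],np.float32)*1000
print("disc",cv2.minEnclosingCircle(H),cv2.fitEllipse(H)); c=np.array(cv2.fitEllipse(H)[0])/1000
sh=P(485,305,.122); print("shoulder",sh)
t=(P(497,398,.1125)+P(508,468,.1125))/2
v=t[:2]-c; print("tongue yaw(+pi) about disc",np.arctan2(-v[1],-v[0]), "tongue own",np.arctan2(*(-(P(508,468,.1125)-P(497,398,.1125)))[[1,0]]))
f=P(520,325,.136)-P(455,334,.136); print("flat yaw",np.arctan2(-f[0],f[1])+np.pi)
# tip circle of shaft: bright region
s=np.zeros_like(g); s[45+255//4:45+350//4,168+430//4:168+540//4]=(g[45+255//4:45+350//4,168+430//4:168+540//4]>150)*255
k=max(cv2.findContours(s,0,2)[0],key=cv2.contourArea)[:,0,:]; S=np.array([ray(K,V,*p,.136)[:2] for p in k],np.float32)*1000; rc=cv2.minAreaRect(S); print("shafttop",rc)
for q in (P(450,38,.142),P(450,108,.142)): print("arm along u rel disc",(q[:2]-c)@u[:2])
bp=P(14,466,.11),P(637,466,.11); e=bp[1]-bp[0]; print("box yaw",np.arctan2(e[0],-e[1]))
# look at knob
bot.reach([.44,-.16,.33],down(0.0))
im,K,V=snap("wrist","w3"); s=proj(K,V,[.5305,-.1317,.1]); print(s)
x,y=s.astype(int); x0=max(x-60,0);y0=max(y-60,0); print(x0,y0,get_obs()["time_s"])
cv2.imwrite("pics/w3c.png",cv2.resize(im[y0:y0+120,x0:x0+120],None,fx=4,fy=4,interpolation=cv2.INTER_CUBIC))
E
```

```text
disc ((481.3320007324219, 106.72898864746094), 29.225778579711914) ((481.4256591796875, 106.75910186767578), (57.7818717956543, 58.07096862792969), 126.79667663574219)
shoulder [0.48195508 0.10664463 0.122     ]
tongue yaw(+pi) about disc 0.841921376829692 tongue own 0.8407569837057189
flat yaw 0.8067323118981071
shafttop ((482.92041015625, 107.77910614013672), (10.717398643493652, 14.7701997756958), 38.50965118408203)
arm along u rel disc 0.05684084980066158
arm along u rel disc 0.04287039012398655
box yaw 0.6721597744624782
[250.41604508  86.49216394]
190 26 8.725
```

View pics/w3c.png

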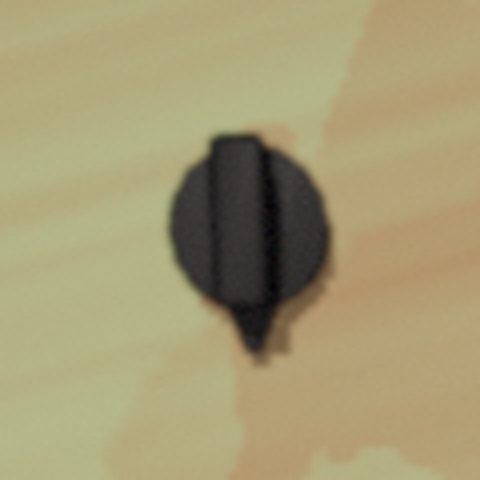

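The knob's body is centred at crop (248,225), the bar runs from (237,137) to (239,303), and the nose tip is at (256,355), pointing toward the robot.

```bash
python3 - <<'E'
from h import *
im,K,V=ld("w3"); g=cv2.cvtColor(im,cv2.COLOR_BGR2GRAY)
P=lambda a,b,z: ray(K,V,(a-1.5)/4+190,(b-1.5)/4+26,z)
c=P(248,225,.09); a,b=P(237,137,.118),P(239,303,.118); mid=(a+b)/2; n=P(256,355,.075)
print(c,mid,"bar yaw",np.arctan2(a[1]-b[1],a[0]-b[0]),np.linalg.norm(a-b), n,"nose yaw",np.arctan2(*(c-n)[[1,0]]),np.linalg.norm((c-n)[:2]))
for x in (0.,): print([kinematics.solve_ik([.4815,.1067,.16],down(y)) for y in (.83,)])
E
```

```text
[ 0.53538718 -0.13223657  0.09      ] [ 0.53463588 -0.13202658  0.118     ] bar yaw -0.010137443963980678 0.036766716507686224 [ 0.50281873 -0.13258741  0.075     ] nose yaw 0.010772030316940902 0.032570345549127244
[array([ 2.15033648e-01,  2.60850484e-01,  1.99248487e+00, -4.44089210e-16,
        8.88257295e-01,  9.55829975e-01])]
```

```bash
python3 - <<'E'
from h import *
def st(t): o=get_obs(); print(t,o["position"].round(4) if hasattr(o["position"],'round') else o["position"],np.round(o["wrist_force"],1),round(o["gripper_width"],4),round(o["grip_force"],1),o["time_s"])
k=np.array([.535,-.132,.110])
hand.move_gripper(.05,20)
bot.reach(k+[0,0,.07],down(0)); bot.servo_line(k,velocity=.1); st("at")
hand.move_gripper(0,60); st("grip")
bot.servo_line(k+[0,0,.13],velocity=.2); st("up")
s=np.array([.4815,.1067,.2])
bot.reach(s,down(.83)); bot.servo_line([s[0],s[1],.182],velocity=.1); bot.dwell(.2); st("above")
im,K,V=snap("wrist","w4"); s=proj(K,V,[.4815,.1067,.16]); print(s)
x0,y0=200,max(int(s[1])-70,0); print(y0)
cv2.imwrite("pics/w4c.png",cv2.resize(im[y0:y0+150,190:390],None,fx=4,fy=4,interpolation=cv2.INTER_CUBIC))
E
```

```text
at [ 0.5354 -0.1322  0.1106] [ 0.2 -0.4  0.7] 0.0499 0.0 10.5417
grip [ 0.5355 -0.132   0.1106] [0.9 1.3 6.7] 0.0131 59.2 10.9583
up [ 0.5342 -0.1318  0.2388] [ 0.4 -0.3 -0.4] 0.0127 58.5 11.7583
above [0.4819 0.1065 0.1825] [-0.4 -0.1 -0.8] 0.0129 58.5 13.2667
[274.14960986 262.08841753]
192
```

View pics/w4c.png

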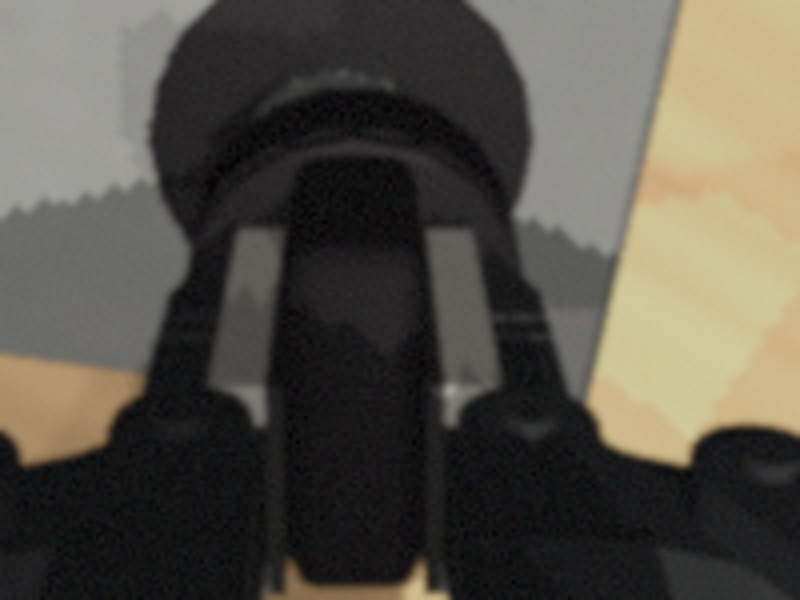

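The knob sits upright between the pads and is centred over the disc. Now I'll lower it while watching the wrist force.

```bash
python3 - <<'E'
from h import *
for z in (.176,.172,.169,.166,.163,.160,.157,.155):
    bot.servo_line([.4815,.1067,z],down(.83),velocity=.03); bot.dwell(.1)
    o=get_obs(); f=np.array(o["wrist_force"]); print(z,np.round(o["position"],4),f.round(1),np.round(o["ft_torque"],2),o["time_s"])
    if f[2]>22: break
E
```

```text
0.176 [0.4815 0.1067 0.176 ] [-0.4 -0.8 -1. ] [ 0.05 -0.07  0.03] 13.7667
0.172 [0.4819 0.107  0.1723] [0.6 2.6 4.1] [ 0.47 -0.07  0.03] 14.15
0.169 [0.4819 0.1071 0.1695] [-0.4  2.   8.2] [ 0.59  0.19 -0.06] 14.5
0.166 [0.4817 0.1075 0.1662] [-0.4  6.1  3.6] [ 1.26  0.04 -0.01] 14.85
0.163 [0.4817 0.1076 0.1632] [-0.9  6.1  3.9] [1.31 0.1  0.05] 15.2
0.16 [0.4819 0.1077 0.1604] [-0.2  7.2  4.4] [ 1.28  0.12 -0.02] 15.55
0.157 [0.4819 0.1077 0.1576] [-1.4  7.   9.1] [1.24 0.37 0.06] 15.9
0.155 [0.4819 0.1077 0.1559] [-3.1  7.5 11.5] [ 1.22  0.54 -0.05] 16.25
```

```bash
python3 - <<'E'
from h import *
for z in (.154,.152,.150,.148):
    bot.servo_line([.4817,.1078,z],down(.83),velocity=.03); bot.dwell(.3)
    o=get_obs(); f=np.array(o["wrist_force"]); print(z,np.round(o["position"],4),f.round(1),np.round(o["ft_torque"],2),round(o["gripper_width"],4),round(o["grip_force"],1),o["time_s"])
    if f[2]>24: break
im,K,V=snap("top","t2"); cv2.imwrite("pics/t2c.png",cv2.resize(im[185:290,90:200],None,fx=5,fy=5,interpolation=cv2.INTER_CUBIC))
im,K,V=snap("scene","s2"); cv2.imwrite("pics/s2c.png",cv2.resize(im[150:240,90:220],None,fx=6,fy=6,interpolation=cv2.INTER_CUBIC))
E
```

```text
0.154 [0.482  0.108  0.1553] [-4.3  1.1 18.9] [ 0.16  0.96 -0.02] 0.013 62.2 16.8
0.152 [0.4823 0.108  0.155 ] [-11.6   0.   40.1] [-0.08  2.15 -0.01] 0.0131 65.2 17.35
```

View pics/s2c.png

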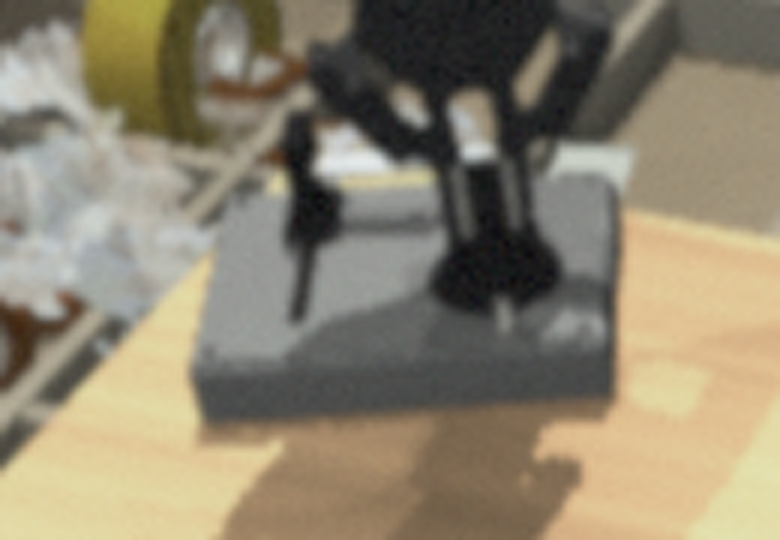

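Force rises sharply at z ≈ 0.155, which is where the knob fully home and the shaft at its stop should be. I'll ease off the excess push and hand in.

```bash
python3 - <<'E'
from h import *
bot.servo_line([.4817,.1078,.1538],down(.83),velocity=.03); bot.dwell(.5)
o=get_obs(); print(np.round(o["position"],4),np.round(o["wrist_force"],1),o["grip_force"],o["time_s"])
print(hand_in())
E
```

```text
[0.482  0.108  0.1553] [-4.8  1.2 21.8] 62.390806674957275 18.2
the job is handed in; nothing more can be done
None
```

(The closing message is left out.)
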